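Comb the test bars into rows

ROBOT

A 7-joint arm with a two-finger parallel gripper is mounted at the origin on the work surface. World frame = base frame: x ahead of the robot, y to its left, z up, the work surface at z = 0. Lengths are in m, angles in rad, forces in N, time in s.
With the tool pointing down it reaches from about 0.4 to 0.9 m from the base axis. Payload 5.5 kg.
Tool frame: the origin (TCP) lies on the front face of the gripper's body, between the roots of the fingers; the fingertips stand 66 mm ahead of it and the grasp point (between the pads) lies 47 mm ahead of it; z points along the fingers, y is the line along which they close (so a half turn about z gives the same grasp; the last joint's range is limited). The gripper opens to 92 mm and grips with 3 to 60 N. Pads are 19 mm wide; open, the fingers measure 130 mm over their backs; the gripper's body (75 mm by 190 mm) begins 47 mm behind the grasp point.
Start: joints at [1.474, 0.501, -0.427, 1.55, 0.221, 1.138, -0.21], TCP at [0.229, -0.608, 0.292] pointing down, gripper open.
Joint ranges: [-2.88, 2.88], [-0.31, 2.03], [-1.54, 1.56], [0.2, 2.42], [-1.41, 4.55], [0.19, 2.02], [-2.57, 2.57]. Speed limits (rad/s): [2.57, 2.57, 3.14, 3.14, 3.14, 3.14, 3.14].

INTERFACE

Orientations are given as a 3x3 rotation matrix whose columns are the frame's x, y, z axes.
In Python, from cell import * gives the robot as it stands. The module is installed in compiled form; this text tells all that it offers.
- The arm moves only by the shell command python3 -m creep 'ROWS' [FORCE]. ROWS is JSON, a list of rows, each an object of numbers: "rx", "ry", "rz": the turn, a rotation vector about the tool's x, y, z in rad; "tx", "ty", "tz": the shift along the tool's x, y, z in m; "grip": the closure, from 0 (fully open) to 1 (shut). In form: [{"rx": .., "ry": .., "rz": .., "tx": .., "ty": .., "tz": .., "grip": ..}, ...]. A call has exactly 8 rows; each row shifts and turns the commanded pose from where the row before left it, along the tool's axes as they then stand; what a row does not reach is not made up. A row lasts 1/8 s, in which the tool goes at most 62.5 mm and 10.7 degrees, less where a joint would pass 70% of its speed; a pose out of reach is approached as far as the arm can. A call is refused whole if a number of a shift passes 0.0625 or a number of a turn 0.188, either way. A call with a gripper value outside its range is refused whole. The fingers move at their own pace and stop on an object; FORCE is the grip in N (left out, the last holds). Time passes only in rows, so rows that do not move let the fingers close, or fill a call up. It gives the time, the measured TCP pose, the force, the opening and the grip force at its end, in the units of the state.
- state(): the state, without advancing time (a new reading comes with each control period).
- grab_frame(name): name is "side" or "top"; returns a dict with "pixels" (400x640x3 uint8, red, green, blue), "intrinsics" (3x3 intrinsics, pixels), "position" and "orientation" of the camera in the world. Camera axes: x right, y down, z forward; pixel columns grow to the right and rows downward; lengths in m; the calibration is good to about 2 mm. A picture is of the moment at which its call begins. There is no depth.
- job_done(): hands the job in; it is judged then, once.
The state is a dict: "clock": time; "qpos": joint angles; "qvel": joint speeds; "joint_efforts": joint torques, N m; "position": TCP position; "tcp_rot": TCP orientation; "wrist_force": force on the tool from outside, world axes, zero at the start; "torque": the same for the moment, N m; "grip_width": opening from 0.0 (shut) to 1.0 (fully open); "grip_force": force on a finger pad.
Only numpy, scipy, OpenCV 4.12 (cv2) and the standard library are available. Lean on these libraries where they do the work, as an engineer would, in place of code of your own. Each camera call takes 0.05 s, during which the arm holds its last target. There are 200 camera calls.

TASK

Take the rake from its stand and, one tray after the other in whichever order, comb the scattered clay bars towards you until they lie flat side by side against the dark stop bar at the tray's near end, as one tight row without gaps, pressing each whole row snug with the rake for about half a second. The bars are brittle, so press gently, move them only with the rake, and leave the other things alone. Then put the rake back upright in the slot of its stand and let go.

Things in the scene. Friction and masses are not known exactly. Their poses are not given: they have to be found in the camera images.
- rake: wooden hand rake upright in the stand, 98 mm tall, 130 g. Comb 88 mm wide (y), 12 mm thick (faces at x = +-6 mm): six teeth 8 mm wide, 18 mm long, 8 mm gaps, under a solid head z = 18 to 36 mm. Grip: dark handle block 22 (x) by 36 (y) mm, z = 36 to 98 mm, can be taken from above either way. Origin: middle of the teeth's underside; z up the handle.
- stand: fixed wooden board 190 (x) by 130 (y) mm, 8 mm thick, with two rails 100 mm long in y, tops 34 mm above the bench; between them, through the middle, a slot 20 mm wide (x = +-10 mm) along y, open at its ends. The rake's teeth rest in it on the board, 8 mm above the bench, either way round. Origin: centre of the board's underside. A jar and a cork block stand on its ends.
- tray_long: fixed aluminium tray, dotted floor, with the three long bars (long1 nearest the robot, then in order). Inside 224 (x) by 122 (y) mm; floor 5, rim 19 mm above the bench. Origin: centre of its underside. A dark stop bar, clamped, lies across its near end: its face is somewhere from x = -102 to -78 mm, differently each time, not measured. No bar starts beyond x = +70 mm. Tray dents above 40 N.
- tray_short: fixed aluminium tray, dotted floor, with the four short bars (short1 nearest the robot, then in order). Inside 224 (x) by 122 (y) mm; floor 5, rim 19 mm above the bench. Origin: centre of its underside. A dark stop bar, clamped, lies across its near end: its face is somewhere from x = -102 to -78 mm, differently each time, not measured. No bar starts beyond x = +70 mm. Tray dents above 40 N.
- long1: terracotta-brown fired-clay test bar, square 10 x 10 mm, 110 mm long (its y), about 25 g, lying flat in tray_long, all alike there; origin: centre of its underside. Brittle: breaks if the rake presses it with more than 15 N; a snug press is 5 to 10 N. It slides on its flat side, does not roll.
- long2: terracotta-brown fired-clay test bar, square 10 x 10 mm, 110 mm long (its y), about 25 g, lying flat in tray_long, all alike there; origin: centre of its underside. Brittle: breaks if the rake presses it with more than 15 N; a snug press is 5 to 10 N. It slides on its flat side, does not roll.
- long3: terracotta-brown fired-clay test bar, square 10 x 10 mm, 110 mm long (its y), about 25 g, lying flat in tray_long, all alike there; origin: centre of its underside. Brittle: breaks if the rake presses it with more than 15 N; a snug press is 5 to 10 N. It slides on its flat side, does not roll.
- short1: terracotta-brown fired-clay test bar, square 10 x 10 mm, 70 mm long (its y), about 16 g, lying flat in tray_short, all alike there; origin: centre of its underside. Brittle: breaks if the rake presses it with more than 15 N; a snug press is 5 to 10 N. It slides on its flat side, does not roll.
- short2: terracotta-brown fired-clay test bar, square 10 x 10 mm, 70 mm long (its y), about 16 g, lying flat in tray_short, all alike there; origin: centre of its underside. Brittle: breaks if the rake presses it with more than 15 N; a snug press is 5 to 10 N. It slides on its flat side, does not roll.
- short3: terracotta-brown fired-clay test bar, square 10 x 10 mm, 70 mm long (its y), about 16 g, lying flat in tray_short, all alike there; origin: centre of its underside. Brittle: breaks if the rake presses it with more than 15 N; a snug press is 5 to 10 N. It slides on its flat side, does not roll.
- short4: terracotta-brown fired-clay test bar, square 10 x 10 mm, 70 mm long (its y), about 16 g, lying flat in tray_short, all alike there; origin: centre of its underside. Brittle: breaks if the rake presses it with more than 15 N; a snug press is 5 to 10 N. It slides on its flat side, does not roll.
- pigment_jar: bystander: small glass jar on the far end of the stand board, 34 mm across, 38 mm tall; origin at the centre of its underside.
- cork_block: bystander: cork block 35 x 45 x 25 mm on the near end of the stand board; origin at the centre of its underside.
- slip_cup: bystander: white ceramic cup 64 mm across, 60 mm tall, to the left (+y) of the trays; origin at the centre of its underside.
- dish: bystander: small blue bowl 90 mm across, behind the trays; origin at the centre of its underside.
- palette_knife: bystander: palette knife lying to the right (-y) of the trays; origin at the centre of its underside (handle end to one side).
Not all that is in view belongs to the job. What is shaped like the long3 but green is not meant.

How it is judged:
On the way, in this order (a step that is already met when the one before it is completed fails the run):
1. the rake is lifted clear of its stand (distance between rake and stand above 0.05 m), for 0.1 s.
2. one tray's bars are packed in a tight row against its stop bar and the rake presses them with more than 3 N ((((x of long1 in the frame of tray_long below -0.069 m and z of long1 in the frame of tray_long between 0.002 and 0.008 m and angle between the y axis of long1 and the y axis of tray_long, either way round below 0.06 rad) and (x of long2 in the frame of tray_long below -0.059 m and z of long2 in the frame of tray_long between 0.002 and 0.008 m and angle between the y axis of long2 and the y axis of tray_long, either way round below 0.06 rad) and (x of long3 in the frame of tray_long below -0.049 m and z of long3 in the frame of tray_long between 0.002 and 0.008 m and angle between the y axis of long3 and the y axis of tray_long, either way round below 0.06 rad) and x of long3 in the frame of long1 between 0.017 and 0.023 m and (contact force between rake and long1 above 3 N or contact force between rake and long2 above 3 N or contact force between rake and long3 above 3 N)) or ((x of short1 in the frame of tray_short below -0.069 m and z of short1 in the frame of tray_short between 0.002 and 0.008 m and angle between the y axis of short1 and the y axis of tray_short, either way round below 0.06 rad) and (x of short2 in the frame of tray_short below -0.059 m and z of short2 in the frame of tray_short between 0.002 and 0.008 m and angle between the y axis of short2 and the y axis of tray_short, either way round below 0.06 rad) and (x of short3 in the frame of tray_short below -0.049 m and z of short3 in the frame of tray_short between 0.002 and 0.008 m and angle between the y axis of short3 and the y axis of tray_short, either way round below 0.06 rad) and (x of short4 in the frame of tray_short below -0.039 m and z of short4 in the frame of tray_short between 0.002 and 0.008 m and angle between the y axis of short4 and the y axis of tray_short, either way round below 0.06 rad) and x of short4 in the frame of short1 between 0.027 and 0.033 m and (contact force between rake and short1 above 3 N or contact force between rake and short2 above 3 N or contact force between rake and short3 above 3 N or contact force between rake and short4 above 3 N)))), for 0.2 s.
3. both trays' bars are packed and the rake presses one of the rows with more than 3 N (x of long1 in the frame of tray_long below -0.069 m and z of long1 in the frame of tray_long between 0.002 and 0.008 m and angle between the y axis of each of long1, long2, long3 and the y axis of tray_long, either way round below 0.06 rad and x of long2 in the frame of tray_long below -0.059 m and z of long2 in the frame of tray_long between 0.002 and 0.008 m and x of long3 in the frame of tray_long below -0.049 m and z of long3 in the frame of tray_long between 0.002 and 0.008 m and x of long3 in the frame of long1 between 0.017 and 0.023 m and x of short1 in the frame of tray_short below -0.069 m and z of short1 in the frame of tray_short between 0.002 and 0.008 m and angle between the y axis of each of short1, short2, short3, short4 and the y axis of tray_short, either way round below 0.06 rad and x of short2 in the frame of tray_short below -0.059 m and z of short2 in the frame of tray_short between 0.002 and 0.008 m and x of short3 in the frame of tray_short below -0.049 m and z of short3 in the frame of tray_short between 0.002 and 0.008 m and x of short4 in the frame of tray_short below -0.039 m and z of short4 in the frame of tray_short between 0.002 and 0.008 m and x of short4 in the frame of short1 between 0.027 and 0.033 m and ((contact force between rake and long1 above 3 N or contact force between rake and long2 above 3 N or contact force between rake and long3 above 3 N) or (contact force between rake and short1 above 3 N or contact force between rake and short2 above 3 N or contact force between rake and short3 above 3 N or contact force between rake and short4 above 3 N))), for 0.2 s.
At the end, for the whole second after the job is handed in: In each tray all bars lie flat at the stop, within 0.06 rad of the tray's y, with at most 3 mm of gaps in all between them; the rake stands in its slot, teeth on the board (within 7 mm across, 25 mm along, tilt under 0.2 rad); all at rest (x of long1 in the frame of tray_long below -0.069 m and z of long1 in the frame of tray_long between 0.002 and 0.008 m and angle between the y axis of each of long1, long2, long3 and the y axis of tray_long, either way round below 0.06 rad and x of long2 in the frame of tray_long below -0.059 m and z of long2 in the frame of tray_long between 0.002 and 0.008 m and x of long3 in the frame of tray_long below -0.049 m and z of long3 in the frame of tray_long between 0.002 and 0.008 m and x of long3 in the frame of long1 between 0.017 and 0.023 m and x of short1 in the frame of tray_short below -0.069 m and z of short1 in the frame of tray_short between 0.002 and 0.008 m and angle between the y axis of each of short1, short2, short3, short4 and the y axis of tray_short, either way round below 0.06 rad and x of short2 in the frame of tray_short below -0.059 m and z of short2 in the frame of tray_short between 0.002 and 0.008 m and x of short3 in the frame of tray_short below -0.049 m and z of short3 in the frame of tray_short between 0.002 and 0.008 m and x of short4 in the frame of tray_short below -0.039 m and z of short4 in the frame of tray_short between 0.002 and 0.008 m and x of short4 in the frame of short1 between 0.027 and 0.033 m and z of rake in the frame of stand between 0.004 and 0.012 m and x of rake in the frame of stand between -0.007 and 0.007 m and y of rake in the frame of stand between -0.025 and 0.025 m and angle between rake's own z axis and vertical below 0.2 rad and linear speed of each of rake, long1, long2, long3, short1, short2, short3, short4 below 0.02 m/s); the robot touches nothing.
It fails at once if the rake presses a bar with more than 15 N (it breaks) (contact force between rake and long1 above 15 N or contact force between rake and long2 above 15 N or contact force between rake and long3 above 15 N or contact force between rake and short1 above 15 N or contact force between rake and short2 above 15 N or contact force between rake and short3 above 15 N or contact force between rake and short4 above 15 N).
It fails at once if the rake is driven into a tray with more than 40 N (contact force between rake and tray_long above 40 N or contact force between rake and tray_short above 40 N).
It fails at once if the gripper or arm touches a bar instead of the rake (contact force between any of the fingers, the arm and long1 above 0.5 N or contact force between any of the fingers, the arm and long2 above 0.5 N or contact force between any of the fingers, the arm and long3 above 0.5 N or contact force between any of the fingers, the arm and short1 above 0.5 N or contact force between any of the fingers, the arm and short2 above 0.5 N or contact force between any of the fingers, the arm and short3 above 0.5 N or contact force between any of the fingers, the arm and short4 above 0.5 N).
It fails at once if a bystander is shifted by more than 20 mm or tipped (distance of any of pigment_jar, cork_block, slip_cup, dish, palette_knife from where it was at the start of the episode above 0.02 m or angle between any of pigment_jar, cork_block, slip_cup, dish, palette_knife's own z axis and vertical above 0.3 rad).
It also fails if it takes over 72 s, if anything falls off the work surface, if the arm or the gripper's body presses on something with over 40 N, if the wrist force passes 120 N, or if a joint passes its speed limit or range.

## Working session

There is one attempt and no reset: what is moved stays moved. The work goes in short steps, Python scripts to look and compute and a shell command to move; the robot and the scene stay as the last step left them, time stands still between calls to the robot, and variables do not carry over. Pictures are saved under pics/ and viewed, at most 14 in all, crops included, and the job is handed in when it is done.

```bash
mkdir -p pics; python3 - <<'E'
from cell import *
import cv2,numpy as np
for n in("top","side"):
    f=grab_frame(n); cv2.imwrite(f"pics/{n}0.png",f["pixels"][:,:,::-1])
    print(n,f["intrinsics"],f["position"],f["orientation"])
s=state();print(s)
E
```

```text
top [[495.19108439   0.         330.23331156]
 [  0.         495.19108439 198.31049605]
 [  0.           0.           1.        ]] [ 0.42467239 -0.02406587  1.34749688] [[-0.02976901 -0.99044706  0.13464184]
 [-0.99948061  0.02783228 -0.0162442 ]
 [ 0.01234163 -0.13505549 -0.99076117]]
side [[509.57892568   0.         324.98201009]
 [  0.         509.57892568 201.18306235]
 [  0.           0.           1.        ]] [-0.19994796  0.80863522  0.90007117] [[-0.71392816 -0.4271834   0.55481612]
 [-0.70007357  0.41931087 -0.57799256]
 [ 0.0142684  -0.80105726 -0.59841764]]
{'clock': 0.1, 'qpos': array([ 1.47421265,  0.50176491, -0.42678858,  1.55133944,  0.22078578,
        1.13831411, -0.21032587]), 'qvel': array([-0.00076259, -0.00294005,  0.00015352, -0.00445722, -0.00179826,
        0.0026755 ,  0.00018446]), 'joint_efforts': array([-1.08913647e-02, -5.67874289e+01, -5.83823338e+00, -2.79916835e+01,
       -6.90053729e-02,  2.40632007e-02,  5.23606025e-05]), 'position': array([ 0.22861549, -0.60791323,  0.29127602]), 'tcp_rot': array([[ 9.35973480e-01,  3.52070060e-01, -5.64077260e-04],
       [ 3.52070506e-01, -9.35971964e-01,  1.68561297e-03],
       [ 6.54933577e-05, -1.77628400e-03, -9.99998420e-01]]), 'wrist_force': array([-0.2636488 , -0.53564999,  0.73168997]), 'torque': array([ 0.00188942, -0.01056319,  0.06371939]), 'grip_force': 0.0, 'grip_width': 0.9991109270271877}
```

View pics/top0.png

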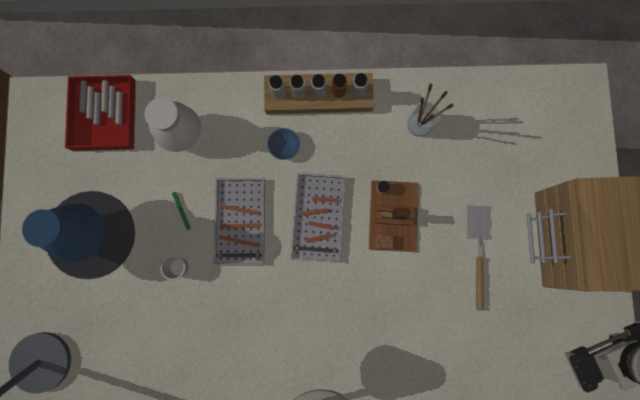

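View pics/side0.png

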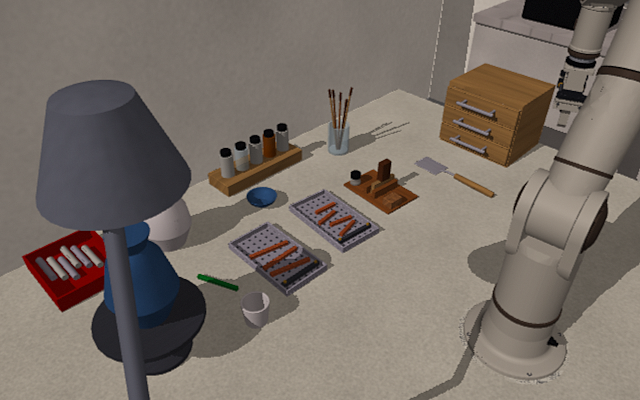

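The top view shows the long tray at about (241,222), the short tray at (320,218) and the stand with the rake at (395,216). The robot base is at the bottom. Next I'll crop and measure.

```bash
cat > h.py <<'E'
from cell import *
import cv2,numpy as np
def cast(f,px,z):
    px=np.atleast_2d(np.array(px,float)); K=f["intrinsics"];R=np.array(f["orientation"]);p=np.array(f["position"])
    d=np.c_[px,np.ones(len(px))]@np.linalg.inv(K).T@R.T
    return p+d*((z-p[2])/d[:,2])[:,None]
def proj(f,P):
    c=(np.atleast_2d(P)-f["position"])@np.array(f["orientation"]); u=c@f["intrinsics"].T
    return u[:,:2]/u[:,2:]
def bars(f,z=.015):
    im=f["pixels"]; hsv=cv2.cvtColor(im,cv2.COLOR_RGB2HSV)
    m=((hsv[:,:,0]<12)&(hsv[:,:,1]>110)&(hsv[:,:,2]>60)).astype(np.uint8)
    return m,hsv
def rectify(f,x0,x1,y0,y1,z,s=0.0005):
    # top-like view: rows = decreasing x, cols = decreasing y
    c=np.float32([[x1,y1,z],[x1,y0,z],[x0,y0,z],[x0,y1,z]])
    w,h=int((y1-y0)/s),int((x1-x0)/s)
    M=cv2.getPerspectiveTransform(np.float32(proj(f,c)),np.float32([[0,0],[w,0],[w,h],[0,h]]))
    return cv2.warpPerspective(f["pixels"],M,(w,h),flags=cv2.INTER_CUBIC)
def rot_of(s): return np.array(s["tcp_rot"])
E
python3 - <<'E'
from h import *
f=grab_frame("top")
for p,z in (((241,222),.015),((320,218),.015),((394,216),.008)): print(cast(f,p,z))
c=f["pixels"][168:278,205:430]; cv2.imwrite("pics/c1.png",cv2.resize(c,None,fx=3.5,fy=3.5,interpolation=cv2.INTER_CUBIC)[:,:,::-1])
g=grab_frame("side")
im=rectify(g,.38,.66,-.27,.27,.015,.0007); cv2.imwrite("pics/c2.png",im[:,:,::-1]); print(im.shape)
for nm,fr in(("t",f),("s",g)):
    m,h=bars(fr); n,l,st,ce=cv2.connectedComponentsWithStats(m)
    for i in range(1,n):
        if st[i,4]>15 :
            q=cast(fr,ce[i],.015)[0]; print(nm,ce[i].round(1),st[i,4],q.round(3))
E
```

```text
[[0.54816212 0.19617587 0.015     ]]
[[ 0.55288947 -0.01668768  0.015     ]]
[[ 0.55326873 -0.21805772  0.008     ]]
(400, 771, 3)
t [100.3 120.1] 2455 [0.841 0.582 0.015]
t [95.7 85.8] 111 [0.94  0.598 0.015]
t [323.8 199. ] 73 [ 0.604 -0.028  0.015]
t [239.7 209.2] 117 [0.583 0.2   0.015]
t [314.7 211.4] 76 [ 0.571 -0.003  0.015]
t [240.1 225.3] 122 [0.539 0.199 0.015]
t [321.3 225. ] 69 [ 0.534 -0.02   0.015]
t [317.7 237.7] 77 [ 0.5   -0.009  0.015]
t [238.6 240.6] 102 [0.498 0.203 0.015]
s [324.7 207.7] 87 [ 0.6   -0.024  0.015]
s [326.  217.1] 81 [0.567 0.005 0.015]
s [340.1 220.4] 98 [ 0.529 -0.013  0.015]
s [346.8 227.6] 87 [ 0.495 -0.003  0.015]
s [ 69.8 269.6] 3099 [0.861 0.596 0.015]
s [268.2 249.3] 193 [0.578 0.205 0.015]
s [279.4 257.6] 183 [0.535 0.206 0.015]
s [289.6 266.4] 213 [0.493 0.209 0.015]
```

View pics/c1.png

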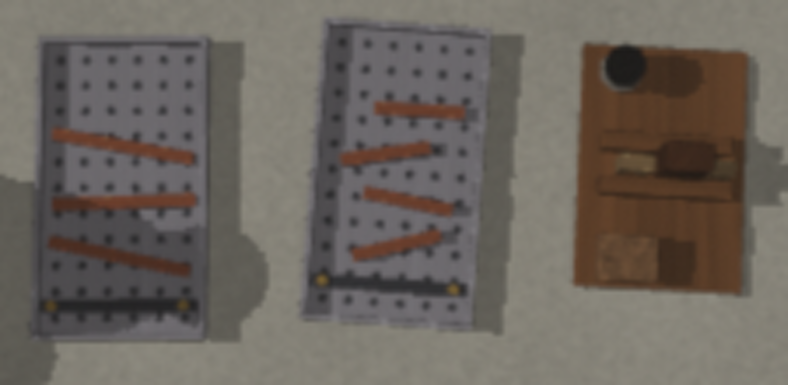

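View pics/c2.png

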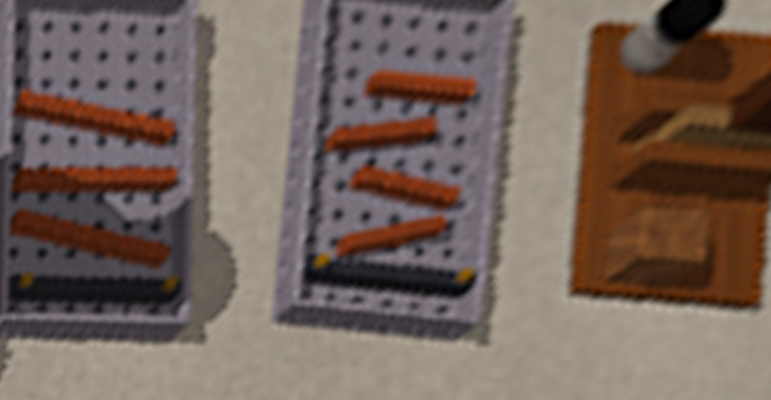

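The crop shows:
- Long tray corners at (40,38), (208,38), (205,340), (36,340).
- Short tray corners at (325,20), (490,32), (473,330), (303,320).
- Stand corners at (585,43), (748,52), (741,293), (575,284).
- Handle top near (688,158).
- Stop bars at y≈305 (long tray) and y≈285 (short tray).

```bash
cat > pose.py <<'E'
from h import *
f=grab_frame("top")
def c(p): return (np.array(p,float)+.5)/3.5-.5+np.array([205,168])
def rect(p,z,n):
    P=cast(f,c(p),z)[:,:2]; TL,TR,BR,BL=P
    ux=(TL+TR-BL-BR)/2; uy=(TL+BL-TR-BR)/2
    print(n,"c",P.mean(0).round(4),"len",np.linalg.norm(ux).round(4),np.linalg.norm(uy).round(4),"yaw",np.arctan2(ux[1],ux[0]).round(3),np.arctan2(-uy[0],uy[1]).round(3))
rect([(40,38),(208,38),(205,340),(36,340)],.019,"long")
rect([(325,20),(490,32),(473,330),(303,320)],.019,"short")
rect([(585,43),(748,52),(741,293),(575,284)],.008,"stand")
rect([(602,132),(735,138),(733,198),(598,192)],.034,"rails")
print("stoplong",cast(f,c([(45,296),(195,296),(45,314),(195,314)]),.015).round(3).tolist())
print("stopshort",cast(f,c([(316,273),(465,281),(315,288),(463,296)]),.015).round(3).tolist())
print("handle",cast(f,c((688,158)),.106))
g=grab_frame("side")
# handle mask zooms
a=f["pixels"][195:232,365:430]; b=g["pixels"][145:225,335:430]
S=lambda i,k:cv2.resize(i,None,fx=k,fy=k,interpolation=cv2.INTER_CUBIC)
A=S(a,6);B=S(b,6); h=np.zeros((A.shape[0]+B.shape[0],max(A.shape[1],B.shape[1]),3),np.uint8)
# side by side bounded 800x600
A=S(a,5);B=S(b,5);h=np.zeros((400,800,3),np.uint8);h[:A.shape[0],:A.shape[1]]=A;h[:B.shape[0],325:325+B.shape[1]]=B
cv2.imwrite("pics/c3.png",np.clip(h.astype(float)*1.5,0,255).astype(np.uint8)[:,:,::-1])
E
python3 pose.py
```

```text
long c [0.5502 0.1993] len 0.2323 0.129 yaw -0.017 -0.029
short c [ 0.5546 -0.0122] len 0.2314 0.1291 yaw -0.091 -0.095
stand c [ 0.5551 -0.2178] len 0.1885 0.1282 yaw -0.082 -0.083
rails c [ 0.554  -0.2177] len 0.0461 0.1024 yaw -0.097 -0.073
stoplong [[0.469, 0.259, 0.015], [0.466, 0.145, 0.015], [0.455, 0.259, 0.015], [0.452, 0.145, 0.015]]
stopshort [[0.481, 0.052, 0.015], [0.471, -0.061, 0.015], [0.469, 0.053, 0.015], [0.46, -0.059, 0.015]]
handle [[ 0.55148327 -0.22248823  0.106     ]]
```

View pics/c3.png

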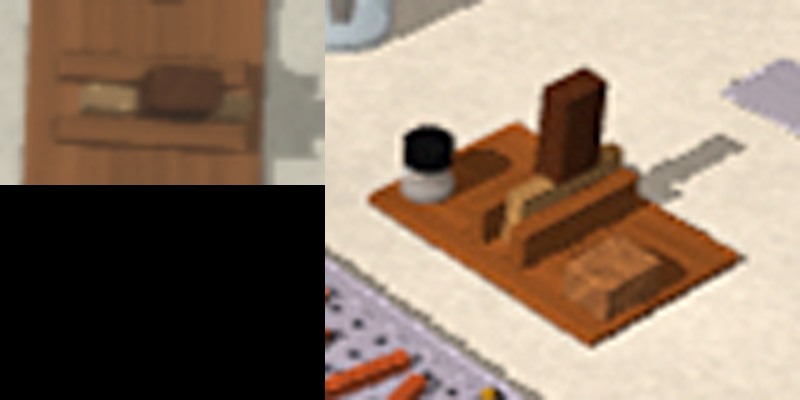

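Measurements agree (stand 188×128 mm, trays 232×129 mm). I'll grip across the handle's 22 mm side so the fingers close along x. First, turn and rise.

```bash
python3 -m creep '[{"rz":-0.187,"tz":-0.015},{"rz":-0.187,"tz":-0.015},{"rz":-0.187,"tz":-0.015},{"rz":-0.187,"tz":-0.015},{"rz":-0.187,"tz":-0.015},{"rz":-0.187,"tz":-0.015},{"grip":0},{"grip":0}]' 50
cat > go.py <<'E'
import sys
from h import *
x,y,z,yaw=map(float,sys.argv[1:5])
s=state();R=rot_of(s);d=R.T@(np.array([x,y,z])-s["position"]); cur=np.arctan2(R[1,1],R[0,1])
print("t",s["clock"],"pos",s["position"].round(4),"yaw",cur.round(4),"tilt",R[:2,2].round(4))
print("shift tool",d.round(4),"rz",(cur-yaw).round(4),"F",s["wrist_force"].round(2),"T",s["torque"].round(3),"w",round(s["grip_width"]*92,1),"gf",round(s["grip_force"],1))
E
python3 go.py 0.555 -0.218 0.25 -0.083
python3 - <<'E'
from h import *
f=grab_frame("top");g=grab_frame("side")
print(cast(f,[(401.9,211.4)],.106),cast(g,[(384.3,162.4)],.106))
print("head ends",cast(f,[(380.6,214),(415,215.5)],.044))
E
```

```text
t 0.3 pos [ 0.2288 -0.6082  0.2918] yaw -1.211 tilt [-0.0002  0.0007]
shift tool [ 0.4427 -0.2503  0.042 ] rz -1.128 F [-0.05 -0.51  0.47] T [ 0.009 -0.068 -0.03 ] w 91.9 gf 0.0
[[ 0.55494897 -0.22439579  0.106     ]] [[ 0.54733907 -0.21605647  0.106     ]]
head ends [[ 0.55614279 -0.17755653  0.044     ]
 [ 0.54955142 -0.26862673  0.044     ]]invalid input at $[0]: expected keys rx, ry, rz, tx, ty, tz, grip
```

```bash
python3 -m creep '[{"rx":0,"ry":0,"rz":-0.188,"tx":0,"ty":0,"tz":-0.015,"grip":0},{"rx":0,"ry":0,"rz":-0.188,"tx":0,"ty":0,"tz":-0.015,"grip":0},{"rx":0,"ry":0,"rz":-0.188,"tx":0,"ty":0,"tz":-0.015,"grip":0},{"rx":0,"ry":0,"rz":-0.188,"tx":0,"ty":0,"tz":-0.015,"grip":0},{"rx":0,"ry":0,"rz":-0.188,"tx":0,"ty":0,"tz":-0.015,"grip":0},{"rx":0,"ry":0,"rz":-0.188,"tx":0,"ty":0,"tz":-0.015,"grip":0},{"rx":0,"ry":0,"rz":0,"tx":0,"ty":0,"tz":0,"grip":0},{"rx":0,"ry":0,"rz":0,"tx":0,"ty":0,"tz":0,"grip":0}]' 50
python3 go.py 0.552 -0.221 0.25 -0.083
```

```text
clock: 1.4
position: [0.2286, -0.6082, 0.3815]
tcp_rot: [[0.09, 0.996, -0.0], [0.996, -0.09, 0.001], [0.001, -0.0, -1.0]]
wrist_force: [-0.0, 0.1, -0.5]
grip_width: 0.998
grip_force: 0.0
t 1.4 pos [ 0.2286 -0.6082  0.3815] yaw -0.0898 tilt [-0.0003  0.0007]
shift tool [0.4145 0.2874 0.1317] rz -0.0068 F [-0.02  0.14 -0.51] T [-0.045 -0.135 -0.03 ] w 91.8 gf 0.0
```

```bash
python3 -m creep '[{"rx":0,"ry":0,"rz":-0.007,"tx":0.050,"ty":0.02,"tz":0,"grip":0},{"rx":0,"ry":0,"rz":0,"tx":0.050,"ty":0.034,"tz":0,"grip":0},{"rx":0,"ry":0,"rz":0,"tx":0.050,"ty":0.034,"tz":0,"grip":0},{"rx":0,"ry":0,"rz":0,"tx":0.050,"ty":0.034,"tz":0.01,"grip":0},{"rx":0,"ry":0,"rz":0,"tx":0.050,"ty":0.034,"tz":0.01,"grip":0},{"rx":0,"ry":0,"rz":0,"tx":0.050,"ty":0.034,"tz":0.01,"grip":0},{"rx":0,"ry":0,"rz":0,"tx":0.050,"ty":0.034,"tz":0.01,"grip":0},{"rx":0,"ry":0,"rz":0,"tx":0.040,"ty":0.034,"tz":0.01,"grip":0}]' 50 >/dev/null
python3 go.py 0.552 -0.221 0.119 -0.083
```

```text
t 2.4 pos [ 0.5179 -0.2378  0.3314] yaw -0.0809 tilt [-0.0007  0.0001]
shift tool [0.0195 0.0328 0.2124] rz 0.0021 F [ 1.21 -0.64 -0.3 ] T [-0.076 -0.125 -0.065] w 92.1 gf 0.0
```

```bash
python3 -m creep '[{"rx":0,"ry":0,"rz":0,"tx":0.0195,"ty":0.0328,"tz":0,"grip":0},{"rx":0,"ry":0,"rz":0,"tx":0,"ty":0,"tz":0.045,"grip":0},{"rx":0,"ry":0,"rz":0,"tx":0,"ty":0,"tz":0.045,"grip":0},{"rx":0,"ry":0,"rz":0,"tx":0,"ty":0,"tz":0.035,"grip":0},{"rx":0,"ry":0,"rz":0,"tx":0,"ty":0,"tz":0,"grip":0},{"rx":0,"ry":0,"rz":0,"tx":0,"ty":0,"tz":0,"grip":0},{"rx":0,"ry":0,"rz":0,"tx":0,"ty":0,"tz":0,"grip":0},{"rx":0,"ry":0,"rz":0,"tx":0,"ty":0,"tz":0,"grip":0}]' 50 >/dev/null
python3 go.py 0.552 -0.221 0.119 -0.083
python3 - <<'E'
from h import *
g=grab_frame("side")
cv2.imwrite("pics/c4.png",cv2.resize(g["pixels"][110:250,300:460],None,fx=4,fy=4,interpolation=cv2.INTER_CUBIC)[:,:,::-1])
E
```

```text
t 3.4 pos [ 0.5521 -0.2236  0.2087] yaw -0.0796 tilt [ 0.002  -0.0012]
shift tool [ 0.0027 -0.0005  0.0897] rz 0.0034 F [-0.88  0.19 -0.78] T [-0.021 -0.107  0.005] w 92.2 gf 0.0
```

View pics/c4.png

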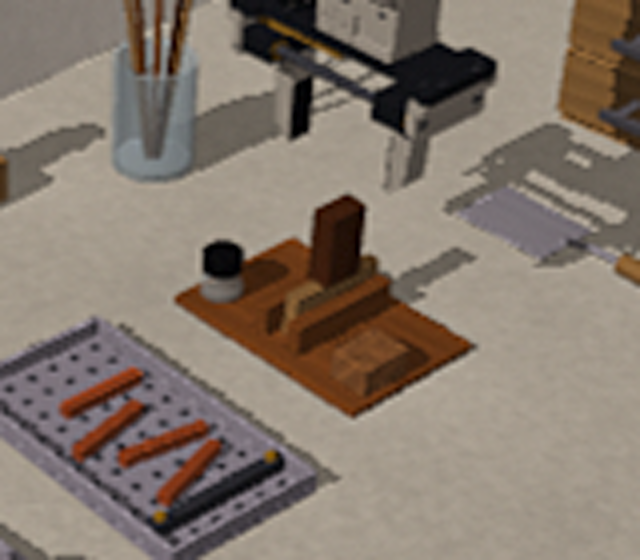

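The fingers straddle the handle (top at about (338,205) in the crop). Descend, then close.

```bash
python3 -m creep '[{"rx":0,"ry":0,"rz":0.003,"tx":0.002,"ty":0,"tz":0.03,"grip":0},{"rx":0,"ry":0,"rz":0,"tx":0,"ty":0,"tz":0.03,"grip":0},{"rx":0,"ry":0,"rz":0,"tx":0,"ty":0,"tz":0.02,"grip":0},{"rx":0,"ry":0,"rz":0,"tx":0,"ty":0,"tz":0.01,"grip":0},{"rx":0,"ry":0,"rz":0,"tx":0,"ty":0,"tz":0,"grip":0},{"rx":0,"ry":0,"rz":0,"tx":0,"ty":0,"tz":0,"grip":1},{"rx":0,"ry":0,"rz":0,"tx":0,"ty":0,"tz":0,"grip":1},{"rx":0,"ry":0,"rz":0,"tx":0,"ty":0,"tz":0,"grip":1}]' 50 >/dev/null
python3 go.py 0.552 -0.221 0.119 -0.083
python3 -m creep '[{"rx":0,"ry":0,"rz":0,"tx":0,"ty":0,"tz":0,"grip":1},{"rx":0,"ry":0,"rz":0,"tx":0,"ty":0,"tz":0,"grip":1},{"rx":0,"ry":0,"rz":0,"tx":0,"ty":0,"tz":0,"grip":1},{"rx":0,"ry":0,"rz":0,"tx":0,"ty":0,"tz":0,"grip":1},{"rx":0,"ry":0,"rz":0,"tx":0,"ty":0,"tz":0,"grip":1},{"rx":0,"ry":0,"rz":0,"tx":0,"ty":0,"tz":0,"grip":1},{"rx":0,"ry":0,"rz":0,"tx":0,"ty":0,"tz":0,"grip":1},{"rx":0,"ry":0,"rz":0,"tx":0,"ty":0,"tz":0,"grip":1}]' 50 >/dev/null
python3 go.py 0.552 -0.221 0.119 -0.083
```

```text
t 4.45 pos [ 0.5519 -0.2214  0.1179] yaw -0.0821 tilt [ 0.0009 -0.0005]
shift tool [ 0.0004  0.0001 -0.0011] rz 0.0009 F [-0.57 -0.09 -0.07] T [-0.03  -0.113  0.006] w 66.3 gf 0.0
t 5.45 pos [ 0.5516 -0.2213  0.1172] yaw -0.082 tilt [0.0001 0.0001]
shift tool [ 0.0003  0.0004 -0.0018] rz 0.001 F [ 0.63 -0.55  0.59] T [ 0.017 -0.139 -0.026] w 21.7 gf 50.0
```

Handle gripped at 21.7 mm with no side load, so the rake underside is at TCP z − 0.109. Next: lift clear and go over the far end of the short tray.

```bash
python3 -m creep '[{"rx":0,"ry":0,"rz":0,"tx":0,"ty":0,"tz":-0.03,"grip":1},{"rx":0,"ry":0,"rz":0,"tx":0,"ty":0,"tz":-0.04,"grip":1},{"rx":0,"ry":0,"rz":0,"tx":0,"ty":0,"tz":-0.04,"grip":1},{"rx":0,"ry":0,"rz":0.008,"tx":0.042,"ty":0.0136,"tz":0,"grip":1},{"rx":0,"ry":0,"rz":0,"tx":0.042,"ty":0.0136,"tz":0,"grip":1},{"rx":0,"ry":0,"rz":0,"tx":0.042,"ty":0.0136,"tz":0,"grip":1},{"rx":0,"ry":0,"rz":0,"tx":0.042,"ty":0.0136,"tz":0,"grip":1},{"rx":0,"ry":0,"rz":0,"tx":0.042,"ty":0.0136,"tz":0,"grip":1}]' 55 >/dev/null
python3 go.py 0.6367 -0.0176 0.15 -0.09
python3 -m creep '[{"rx":0,"ry":0,"rz":0,"tx":0,"ty":0,"tz":0,"grip":1},{"rx":0,"ry":0,"rz":0,"tx":0,"ty":0,"tz":0,"grip":1},{"rx":0,"ry":0,"rz":0,"tx":0,"ty":0,"tz":0,"grip":1},{"rx":0,"ry":0,"rz":0,"tx":0,"ty":0,"tz":0,"grip":1},{"rx":0,"ry":0,"rz":0,"tx":0,"ty":0,"tz":0,"grip":1},{"rx":0,"ry":0,"rz":0,"tx":0,"ty":0,"tz":0,"grip":1},{"rx":0,"ry":0,"rz":0,"tx":0,"ty":0,"tz":0,"grip":1},{"rx":0,"ry":0,"rz":0,"tx":0,"ty":0,"tz":0,"grip":1}]' 55 >/dev/null
python3 go.py 0.6367 -0.0176 0.117 -0.09
```

```text
t 6.45 pos [ 0.638  -0.017   0.2269] yaw -0.0903 tilt [-0.0007 -0.0003]
shift tool [-0.0007 -0.0012  0.0769] rz -0.0003 F [ 0.15 -0.97 -1.8 ] T [ 0.032 -0.141  0.007] w 22.1 gf 55.0
t 7.45 pos [ 0.6378 -0.018   0.2272] yaw -0.0899 tilt [0. 0.]
shift tool [ 0.0003 -0.0012  0.1102] rz 0.0001 F [-0.5   0.41 -1.18] T [-0.028 -0.118 -0.025] w 21.7 gf 55.0
```

```bash
python3 -m creep '[{"rx":0,"ry":0,"rz":0,"tx":0,"ty":0,"tz":0.03,"grip":1},{"rx":0,"ry":0,"rz":0,"tx":0,"ty":0,"tz":0.03,"grip":1},{"rx":0,"ry":0,"rz":0,"tx":0,"ty":0,"tz":0.02,"grip":1},{"rx":0,"ry":0,"rz":0,"tx":0,"ty":0,"tz":0.01,"grip":1},{"rx":0,"ry":0,"rz":0,"tx":0,"ty":0,"tz":0.01,"grip":1},{"rx":0,"ry":0,"rz":0,"tx":0,"ty":0,"tz":0.006,"grip":1},{"rx":0,"ry":0,"rz":0,"tx":0,"ty":0,"tz":0.004,"grip":1},{"rx":0,"ry":0,"rz":0,"tx":0,"ty":0,"tz":0,"grip":1}]' 55 >/dev/null
python3 go.py 0.6367 -0.0176 0.117 -0.09
python3 - <<'E'
from h import *
f=grab_frame("top");g=grab_frame("side")
c=np.hstack([cv2.resize(f["pixels"][170:270,280:370],(450,500),interpolation=cv2.INTER_CUBIC),cv2.resize(g["pixels"][170:280,280:357],(350,500),interpolation=cv2.INTER_CUBIC)])
cv2.imwrite("pics/c5.png",c[:,:,::-1])
E
```

```text
t 8.45 pos [ 0.6379 -0.0181  0.1173] yaw -0.09 tilt [ 0.0001 -0.0001]
shift tool [ 0.0004 -0.0012  0.0003] rz 0.0 F [-0.35  0.39 -1.92] T [ 0.037 -0.089  0.014] w 22.0 gf 55.0
```

View pics/c5.png

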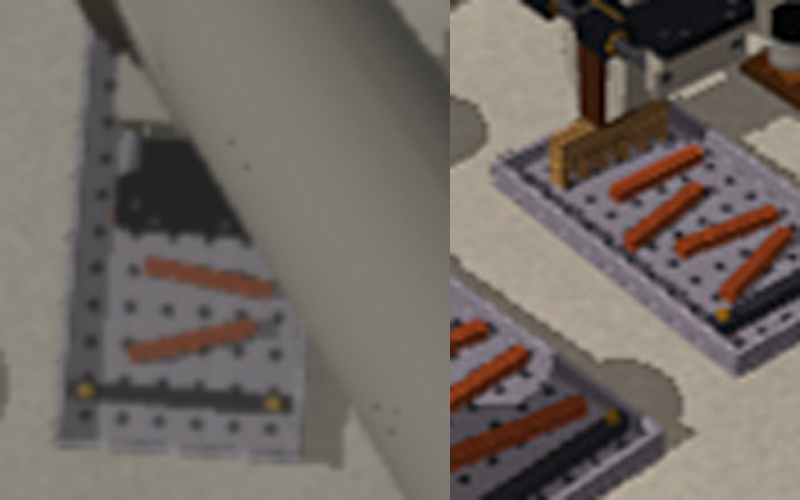

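The rake comb is in the far end of the short tray, clear of the walls, with all four bars ahead of it. Start combing.

```bash
for i in 1; do python3 -m creep '[{"rx":0,"ry":0,"rz":0,"tx":0,"ty":-0.002,"tz":0,"grip":1},{"rx":0,"ry":0,"rz":0,"tx":0,"ty":-0.004,"tz":0,"grip":1},{"rx":0,"ry":0,"rz":0,"tx":0,"ty":-0.004,"tz":0,"grip":1},{"rx":0,"ry":0,"rz":0,"tx":0,"ty":-0.004,"tz":0,"grip":1},{"rx":0,"ry":0,"rz":0,"tx":0,"ty":-0.004,"tz":0,"grip":1},{"rx":0,"ry":0,"rz":0,"tx":0,"ty":-0.004,"tz":0,"grip":1},{"rx":0,"ry":0,"rz":0,"tx":0,"ty":-0.004,"tz":0,"grip":1},{"rx":0,"ry":0,"rz":0,"tx":0,"ty":-0.004,"tz":0,"grip":1}]' 55 >/dev/null; python3 go.py 0.519 -0.007 0.117 -0.09
done
python3 -m creep '[{"rx":0,"ry":0,"rz":0,"tx":0,"ty":-0.004,"tz":0,"grip":1},{"rx":0,"ry":0,"rz":0,"tx":0,"ty":-0.004,"tz":0,"grip":1},{"rx":0,"ry":0,"rz":0,"tx":0,"ty":-0.004,"tz":0,"grip":1},{"rx":0,"ry":0,"rz":0,"tx":0,"ty":-0.004,"tz":0,"grip":1},{"rx":0,"ry":0,"rz":0,"tx":0,"ty":-0.004,"tz":0,"grip":1},{"rx":0,"ry":0,"rz":0,"tx":0,"ty":-0.004,"tz":0,"grip":1},{"rx":0,"ry":0,"rz":0,"tx":0,"ty":-0.004,"tz":0,"grip":1},{"rx":0,"ry":0,"rz":0,"tx":0,"ty":-0.004,"tz":0,"grip":1}]' 55 >/dev/null; python3 go.py 0.519 -0.007 0.117 -0.09
python3 -m creep '[{"rx":0,"ry":0,"rz":0,"tx":0,"ty":-0.004,"tz":0,"grip":1},{"rx":0,"ry":0,"rz":0,"tx":0,"ty":-0.004,"tz":0,"grip":1},{"rx":0,"ry":0,"rz":0,"tx":0,"ty":-0.004,"tz":0,"grip":1},{"rx":0,"ry":0,"rz":0,"tx":0,"ty":-0.004,"tz":0,"grip":1},{"rx":0,"ry":0,"rz":0,"tx":0,"ty":-0.003,"tz":0,"grip":1},{"rx":0,"ry":0,"rz":0,"tx":0,"ty":-0.003,"tz":0,"grip":1},{"rx":0,"ry":0,"rz":0,"tx":0,"ty":-0.002,"tz":0,"grip":1},{"rx":0,"ry":0,"rz":0,"tx":0,"ty":0,"tz":0,"grip":1}]' 55 >/dev/null; python3 go.py 0.519 -0.007 0.117 -0.09
python3 - <<'E'
from h import *
g=grab_frame("side")
cv2.imwrite("pics/c6.png",cv2.resize(g["pixels"][170:270,280:400],None,fx=5,fy=5,interpolation=cv2.INTER_CUBIC)[:,:,::-1])
E
```

```text
t 9.55 pos [ 0.6077 -0.0153  0.1173] yaw -0.09 tilt [0.0001 0.0001]
shift tool [ 0.0003 -0.0891  0.0003] rz -0.0 F [ 0.68 -0.18 -1.54] T [-0.001 -0.153  0.048] w 21.7 gf 55.0
t 10.55 pos [ 0.5758 -0.0125  0.1173] yaw -0.0899 tilt [ 0.0001 -0.    ]
shift tool [ 0.0003 -0.0571  0.0003] rz 0.0001 F [ 0.64  0.27 -0.47] T [ 0.023 -0.155 -0.047] w 21.6 gf 55.0
t 11.55 pos [ 0.552  -0.0104  0.1172] yaw -0.0899 tilt [-0.0002 -0.0001]
shift tool [ 0.0004 -0.0332  0.0002] rz 0.0001 F [ 0.72  1.09 -1.4 ] T [ 0.001 -0.077  0.002] w 21.8 gf 55.0
```

View pics/c6.png

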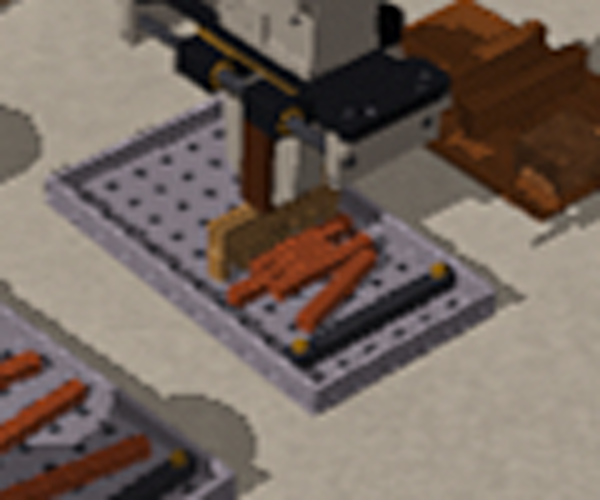

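Three bars have gathered square against the comb, and short1 is about to join them before the stop. Continue more slowly.

```bash
python3 -m creep '[{"rx":0,"ry":0,"rz":0,"tx":0,"ty":-0.003,"tz":0,"grip":1},{"rx":0,"ry":0,"rz":0,"tx":0,"ty":-0.003,"tz":0,"grip":1},{"rx":0,"ry":0,"rz":0,"tx":0,"ty":-0.003,"tz":0,"grip":1},{"rx":0,"ry":0,"rz":0,"tx":0,"ty":-0.003,"tz":0,"grip":1},{"rx":0,"ry":0,"rz":0,"tx":0,"ty":-0.003,"tz":0,"grip":1},{"rx":0,"ry":0,"rz":0,"tx":0,"ty":-0.002,"tz":0,"grip":1},{"rx":0,"ry":0,"rz":0,"tx":0,"ty":-0.002,"tz":0,"grip":1},{"rx":0,"ry":0,"rz":0,"tx":0,"ty":-0.001,"tz":0,"grip":1}]' 55 >/dev/null; python3 go.py 0.519 -0.007 0.117 -0.09
python3 -m creep '[{"rx":0,"ry":0,"rz":0,"tx":0,"ty":-0.001,"tz":0,"grip":1},{"rx":0,"ry":0,"rz":0,"tx":0,"ty":-0.001,"tz":0,"grip":1},{"rx":0,"ry":0,"rz":0,"tx":0,"ty":-0.001,"tz":0,"grip":1},{"rx":0,"ry":0,"rz":0,"tx":0,"ty":-0.0005,"tz":0,"grip":1},{"rx":0,"ry":0,"rz":0,"tx":0,"ty":-0.0005,"tz":0,"grip":1},{"rx":0,"ry":0,"rz":0,"tx":0,"ty":-0.0005,"tz":0,"grip":1},{"rx":0,"ry":0,"rz":0,"tx":0,"ty":-0.0005,"tz":0,"grip":1},{"rx":0,"ry":0,"rz":0,"tx":0,"ty":0,"tz":0,"grip":1}]' 55 >/dev/null; python3 go.py 0.519 -0.007 0.117 -0.09
```

```text
t 12.6 pos [ 0.5322 -0.0085  0.1172] yaw -0.09 tilt [-0.  0.]
shift tool [ 0.0004 -0.0132  0.0002] rz -0.0 F [-0.13 -0.09 -1.28] T [ 0.049 -0.173 -0.063] w 21.7 gf 55.0
t 13.6 pos [ 0.5272 -0.0081  0.1172] yaw -0.09 tilt [-0.0001 -0.    ]
shift tool [ 0.0004 -0.0083  0.0002] rz 0.0 F [ 0.27  0.23 -1.26] T [-0.021 -0.028 -0.011] w 21.9 gf 55.0
```

```bash
python3 -m creep '[{"rx":0,"ry":0,"rz":0,"tx":0,"ty":-0.0005,"tz":0,"grip":1},{"rx":0,"ry":0,"rz":0,"tx":0,"ty":-0.0005,"tz":0,"grip":1},{"rx":0,"ry":0,"rz":0,"tx":0,"ty":-0.0005,"tz":0,"grip":1},{"rx":0,"ry":0,"rz":0,"tx":0,"ty":-0.0003,"tz":0,"grip":1},{"rx":0,"ry":0,"rz":0,"tx":0,"ty":-0.0003,"tz":0,"grip":1},{"rx":0,"ry":0,"rz":0,"tx":0,"ty":-0.0003,"tz":0,"grip":1},{"rx":0,"ry":0,"rz":0,"tx":0,"ty":-0.0003,"tz":0,"grip":1},{"rx":0,"ry":0,"rz":0,"tx":0,"ty":0,"tz":0,"grip":1}]' 55 >/dev/null; python3 go.py 0.519 -0.007 0.117 -0.09
```

```text
t 14.6 pos [ 0.5246 -0.0078  0.1172] yaw -0.09 tilt [-0.  0.]
shift tool [ 0.0003 -0.0056  0.0002] rz 0.0 F [ 1.69  0.03 -0.88] T [-0.049 -0.182  0.05 ] w 21.9 gf 55.0
```

```bash
python3 -m creep '[{"rx":0,"ry":0,"rz":0,"tx":0,"ty":-0.0002,"tz":0,"grip":1},{"rx":0,"ry":0,"rz":0,"tx":0,"ty":-0.0002,"tz":0,"grip":1},{"rx":0,"ry":0,"rz":0,"tx":0,"ty":-0.0002,"tz":0,"grip":1},{"rx":0,"ry":0,"rz":0,"tx":0,"ty":-0.0002,"tz":0,"grip":1},{"rx":0,"ry":0,"rz":0,"tx":0,"ty":-0.0002,"tz":0,"grip":1},{"rx":0,"ry":0,"rz":0,"tx":0,"ty":0,"tz":0,"grip":1},{"rx":0,"ry":0,"rz":0,"tx":0,"ty":0,"tz":0,"grip":1},{"rx":0,"ry":0,"rz":0,"tx":0,"ty":0,"tz":0,"grip":1}]' 55 >/dev/null; python3 go.py 0.519 -0.007 0.117 -0.09
```

```text
t 15.6 pos [ 0.5236 -0.0078  0.1172] yaw -0.09 tilt [-0.0001 -0.    ]
shift tool [ 0.0004 -0.0046  0.0002] rz 0.0 F [ 1.12  0.8  -1.76] T [-0.033 -0.125 -0.008] w 21.6 gf 55.0
```

```bash
python3 -m creep '[{"rx":0,"ry":0,"rz":0,"tx":0,"ty":-0.0002,"tz":0,"grip":1},{"rx":0,"ry":0,"rz":0,"tx":0,"ty":-0.0003,"tz":0,"grip":1},{"rx":0,"ry":0,"rz":0,"tx":0,"ty":-0.0003,"tz":0,"grip":1},{"rx":0,"ry":0,"rz":0,"tx":0,"ty":-0.0003,"tz":0,"grip":1},{"rx":0,"ry":0,"rz":0,"tx":0,"ty":-0.0002,"tz":0,"grip":1},{"rx":0,"ry":0,"rz":0,"tx":0,"ty":-0.0002,"tz":0,"grip":1},{"rx":0,"ry":0,"rz":0,"tx":0,"ty":0,"tz":0,"grip":1},{"rx":0,"ry":0,"rz":0,"tx":0,"ty":0,"tz":0,"grip":1}]' 55 >/dev/null; python3 go.py 0.519 -0.007 0.117 -0.09
python3 - <<'E'
from h import *
g=grab_frame("side")
cv2.imwrite("pics/c7.png",cv2.resize(g["pixels"][190:260,300:400],None,fx=6,fy=6,interpolation=cv2.INTER_CUBIC)[:,:,::-1])
E
```

```text
t 16.6 pos [ 0.5221 -0.0077  0.1172] yaw -0.09 tilt [-0. -0.]
shift tool [ 0.0004 -0.0031  0.0002] rz 0.0 F [-0.5   0.61 -0.48] T [ 0.008 -0.125  0.091] w 21.6 gf 55.0
```

View pics/c7.png

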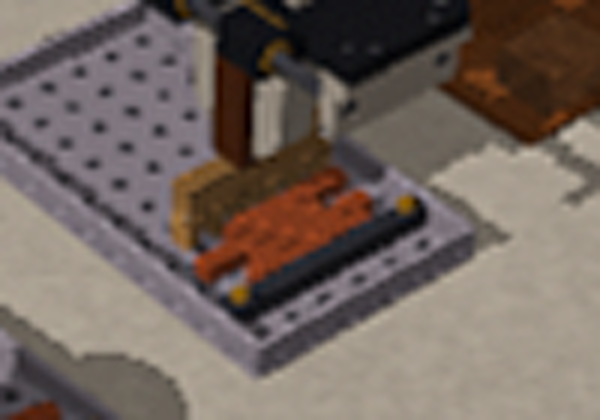

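The row is packed, with only a few millimetres left to the stop. Creep on.

```bash
python3 -m creep '[{"rx":0,"ry":0,"rz":0,"tx":0,"ty":-0.0003,"tz":0,"grip":1},{"rx":0,"ry":0,"rz":0,"tx":0,"ty":-0.0003,"tz":0,"grip":1},{"rx":0,"ry":0,"rz":0,"tx":0,"ty":-0.0003,"tz":0,"grip":1},{"rx":0,"ry":0,"rz":0,"tx":0,"ty":-0.0003,"tz":0,"grip":1},{"rx":0,"ry":0,"rz":0,"tx":0,"ty":-0.0002,"tz":0,"grip":1},{"rx":0,"ry":0,"rz":0,"tx":0,"ty":-0.0002,"tz":0,"grip":1},{"rx":0,"ry":0,"rz":0,"tx":0,"ty":0,"tz":0,"grip":1},{"rx":0,"ry":0,"rz":0,"tx":0,"ty":0,"tz":0,"grip":1}]' 55 >/dev/null; python3 go.py 0.519 -0.007 0.117 -0.09
```

```text
t 17.65 pos [ 0.5206 -0.0075  0.1172] yaw -0.09 tilt [ 0.0001 -0.    ]
shift tool [ 0.0004 -0.0016  0.0002] rz -0.0 F [ 0.39 -0.37 -0.75] T [ 0.005 -0.19  -0.014] w 21.7 gf 55.0
```

```bash
python3 -m creep '[{"rx":0,"ry":0,"rz":0,"tx":0,"ty":-0.0003,"tz":0,"grip":1},{"rx":0,"ry":0,"rz":0,"tx":0,"ty":-0.0003,"tz":0,"grip":1},{"rx":0,"ry":0,"rz":0,"tx":0,"ty":-0.0003,"tz":0,"grip":1},{"rx":0,"ry":0,"rz":0,"tx":0,"ty":-0.0002,"tz":0,"grip":1},{"rx":0,"ry":0,"rz":0,"tx":0,"ty":-0.0002,"tz":0,"grip":1},{"rx":0,"ry":0,"rz":0,"tx":0,"ty":-0.0002,"tz":0,"grip":1},{"rx":0,"ry":0,"rz":0,"tx":0,"ty":0,"tz":0,"grip":1},{"rx":0,"ry":0,"rz":0,"tx":0,"ty":0,"tz":0,"grip":1}]' 55 >/dev/null; python3 go.py 0.519 -0.007 0.117 -0.09
```

```text
t 18.65 pos [ 0.52   -0.0076  0.1176] yaw -0.0902 tilt [ 0.002  -0.0001]
shift tool [ 0.0005 -0.0011  0.0006] rz -0.0002 F [ 4.34 -1.2  -1.9 ] T [-0.491 -1.402 -0.058] w 22.0 gf 55.0
```

```bash
python3 -m creep '[{"rx":0,"ry":0,"rz":0,"tx":0,"ty":-0.0002,"tz":0,"grip":1},{"rx":0,"ry":0,"rz":0,"tx":0,"ty":-0.0002,"tz":0,"grip":1},{"rx":0,"ry":0,"rz":0,"tx":0,"ty":0,"tz":0,"grip":1},{"rx":0,"ry":0,"rz":0,"tx":0,"ty":0,"tz":0,"grip":1},{"rx":0,"ry":0,"rz":0,"tx":0,"ty":0,"tz":0,"grip":1},{"rx":0,"ry":0,"rz":0,"tx":0,"ty":0,"tz":0,"grip":1},{"rx":0,"ry":0,"rz":0,"tx":0,"ty":0,"tz":0,"grip":1},{"rx":0,"ry":0,"rz":0,"tx":0,"ty":0,"tz":0,"grip":1}]' 55 >/dev/null; python3 go.py 0.519 -0.007 0.117 -0.09
python3 - <<'E'
from h import *
g=grab_frame("side")
cv2.imwrite("pics/c8.png",cv2.resize(g["pixels"][190:260,300:400],None,fx=7,fy=7,interpolation=cv2.INTER_CUBIC)[:,:,::-1])
E
```

```text
t 19.65 pos [ 0.5199 -0.0076  0.1177] yaw -0.0902 tilt [ 0.0026 -0.    ]
shift tool [ 0.0005 -0.0009  0.0007] rz -0.0002 F [ 5.57 -1.64 -1.53] T [-0.597 -1.562 -0.014] w 21.7 gf 55.0
```

View pics/c8.png

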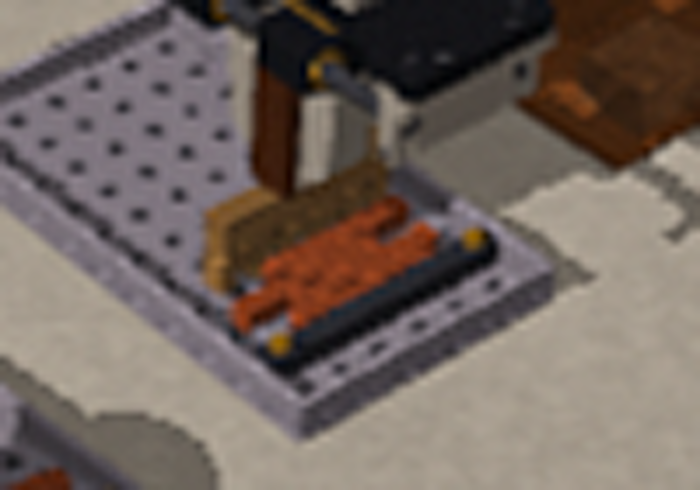

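The four short bars lie flush against the stop at about 5.7 N, held for roughly 0.8 s. Back off, lift, and move to the long tray.

```bash
python3 -m creep '[{"rx":0,"ry":0,"rz":0,"tx":0,"ty":0.003,"tz":0,"grip":1},{"rx":0,"ry":0,"rz":0,"tx":0,"ty":0.009,"tz":0,"grip":1},{"rx":0,"ry":0,"rz":0,"tx":0,"ty":0,"tz":-0.03,"grip":1},{"rx":0,"ry":0,"rz":0,"tx":0,"ty":0,"tz":-0.04,"grip":1},{"rx":0,"ry":0,"rz":0,"tx":0.05,"ty":0.018,"tz":0,"grip":1},{"rx":0,"ry":0,"rz":0,"tx":0.05,"ty":0.018,"tz":0,"grip":1},{"rx":0,"ry":0,"rz":0,"tx":0.05,"ty":0.018,"tz":0,"grip":1},{"rx":0,"ry":0,"rz":0,"tx":0.05,"ty":0.018,"tz":0,"grip":1}]' 55 >/dev/null; python3 go.py 0.628 0.200 0.1172 -0.024
```

```text
t 20.7 pos [0.6203 0.1857 0.1865] yaw -0.0901 tilt [-0.0021 -0.0005]
shift tool [0.015  0.0065 0.0693] rz -0.0661 F [ 0.63 -0.92 -0.89] T [-0.001 -0.144 -0.019] w 21.8 gf 55.0
```

```bash
python3 -m creep '[{"rx":0,"ry":0,"rz":0,"tx":0.015,"ty":0.0065,"tz":0,"grip":1},{"rx":0,"ry":0,"rz":-0.066,"tx":0,"ty":0,"tz":0,"grip":1},{"rx":0,"ry":0,"rz":0,"tx":0,"ty":0,"tz":0.02,"grip":1},{"rx":0,"ry":0,"rz":0,"tx":0,"ty":0,"tz":0.02,"grip":1},{"rx":0,"ry":0,"rz":0,"tx":0,"ty":0,"tz":0.012,"grip":1},{"rx":0,"ry":0,"rz":0,"tx":0,"ty":0,"tz":0.01,"grip":1},{"rx":0,"ry":0,"rz":0,"tx":0,"ty":0,"tz":0.007,"grip":1},{"rx":0,"ry":0,"rz":0,"tx":0,"ty":0,"tz":0,"grip":1}]' 55 >/dev/null; python3 go.py 0.628 0.200 0.1172 -0.024
python3 - <<'E'
from h import *
f=grab_frame("top");g=grab_frame("side")
c=np.hstack([cv2.resize(f["pixels"][170:270,205:295],(450,500),interpolation=cv2.INTER_CUBIC),cv2.resize(g["pixels"][190:300,220:297],(350,500),interpolation=cv2.INTER_CUBIC)])
cv2.imwrite("pics/c9.png",c[:,:,::-1])
E
```

```text
t 21.7 pos [0.6279 0.1986 0.1178] yaw -0.024 tilt [-0.0005 -0.0001]
shift tool [0.0014 0.0001 0.0006] rz -0.0 F [ 0.32  0.26 -0.93] T [-0.02  -0.138 -0.011] w 21.7 gf 55.0
```

View pics/c9.png

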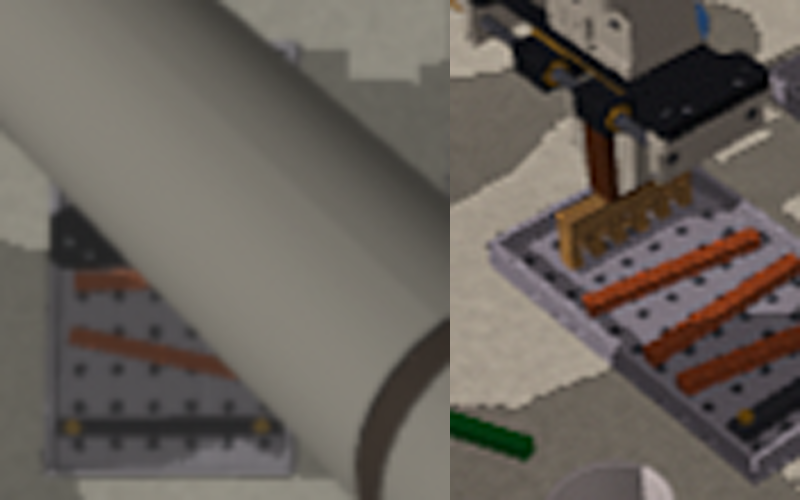

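The comb is in the far end of the long tray with the three bars ahead of it. I expect contact with the packed row at x≈0.501.

```bash
python3 -m creep '[{"rx":0,"ry":0,"rz":0,"tx":0,"ty":-0.002,"tz":0.0005,"grip":1},{"rx":0,"ry":0,"rz":0,"tx":0,"ty":-0.004,"tz":0,"grip":1},{"rx":0,"ry":0,"rz":0,"tx":0,"ty":-0.004,"tz":0,"grip":1},{"rx":0,"ry":0,"rz":0,"tx":0,"ty":-0.004,"tz":0,"grip":1},{"rx":0,"ry":0,"rz":0,"tx":0,"ty":-0.004,"tz":0,"grip":1},{"rx":0,"ry":0,"rz":0,"tx":0,"ty":-0.004,"tz":0,"grip":1},{"rx":0,"ry":0,"rz":0,"tx":0,"ty":-0.004,"tz":0,"grip":1},{"rx":0,"ry":0,"rz":0,"tx":0,"ty":-0.004,"tz":0,"grip":1}]' 55 >/dev/null; python3 go.py 0.501 0.203 0.1172 -0.024
python3 -m creep '[{"rx":0,"ry":0,"rz":0,"tx":0,"ty":-0.004,"tz":0,"grip":1},{"rx":0,"ry":0,"rz":0,"tx":0,"ty":-0.004,"tz":0,"grip":1},{"rx":0,"ry":0,"rz":0,"tx":0,"ty":-0.004,"tz":0,"grip":1},{"rx":0,"ry":0,"rz":0,"tx":0,"ty":-0.004,"tz":0,"grip":1},{"rx":0,"ry":0,"rz":0,"tx":0,"ty":-0.004,"tz":0,"grip":1},{"rx":0,"ry":0,"rz":0,"tx":0,"ty":-0.004,"tz":0,"grip":1},{"rx":0,"ry":0,"rz":0,"tx":0,"ty":-0.004,"tz":0,"grip":1},{"rx":0,"ry":0,"rz":0,"tx":0,"ty":-0.004,"tz":0,"grip":1}]' 55 >/dev/null; python3 go.py 0.501 0.203 0.1172 -0.024
python3 -m creep '[{"rx":0,"ry":0,"rz":0,"tx":0,"ty":-0.004,"tz":0,"grip":1},{"rx":0,"ry":0,"rz":0,"tx":0,"ty":-0.004,"tz":0,"grip":1},{"rx":0,"ry":0,"rz":0,"tx":0,"ty":-0.004,"tz":0,"grip":1},{"rx":0,"ry":0,"rz":0,"tx":0,"ty":-0.004,"tz":0,"grip":1},{"rx":0,"ry":0,"rz":0,"tx":0,"ty":-0.004,"tz":0,"grip":1},{"rx":0,"ry":0,"rz":0,"tx":0,"ty":-0.003,"tz":0,"grip":1},{"rx":0,"ry":0,"rz":0,"tx":0,"ty":-0.003,"tz":0,"grip":1},{"rx":0,"ry":0,"rz":0,"tx":0,"ty":-0.003,"tz":0,"grip":1}]' 55 >/dev/null; python3 go.py 0.501 0.203 0.1172 -0.024
```

```text
t 22.8 pos [0.5979 0.1994 0.1178] yaw -0.024 tilt [0.0001 0.    ]
shift tool [ 0.0013 -0.0969  0.0005] rz -0.0 F [-0.75 -0.28 -0.97] T [ 0.016 -0.119 -0.011] w 21.7 gf 55.0
t 23.8 pos [0.5658 0.2002 0.1178] yaw -0.024 tilt [0.0001 0.    ]
shift tool [ 0.0013 -0.0649  0.0006] rz 0.0 F [ 0.22  0.43 -1.05] T [ 0.04  -0.151 -0.04 ] w 21.7 gf 55.0
t 24.8 pos [0.537  0.2008 0.1178] yaw -0.0241 tilt [0.0001 0.    ]
shift tool [ 0.0013 -0.036   0.0006] rz -0.0001 F [ 0.41  1.01 -1.  ] T [-0.041 -0.185  0.069] w 21.6 gf 55.0
```

```bash
python3 -m creep '[{"rx":0,"ry":0,"rz":0,"tx":0,"ty":-0.003,"tz":0,"grip":1},{"rx":0,"ry":0,"rz":0,"tx":0,"ty":-0.003,"tz":0,"grip":1},{"rx":0,"ry":0,"rz":0,"tx":0,"ty":-0.003,"tz":0,"grip":1},{"rx":0,"ry":0,"rz":0,"tx":0,"ty":-0.003,"tz":0,"grip":1},{"rx":0,"ry":0,"rz":0,"tx":0,"ty":-0.002,"tz":0,"grip":1},{"rx":0,"ry":0,"rz":0,"tx":0,"ty":-0.002,"tz":0,"grip":1},{"rx":0,"ry":0,"rz":0,"tx":0,"ty":-0.002,"tz":0,"grip":1},{"rx":0,"ry":0,"rz":0,"tx":0,"ty":-0.001,"tz":0,"grip":1}]' 55 >/dev/null; python3 go.py 0.501 0.203 0.1172 -0.024
python3 -m creep '[{"rx":0,"ry":0,"rz":0,"tx":0,"ty":-0.001,"tz":0,"grip":1},{"rx":0,"ry":0,"rz":0,"tx":0,"ty":-0.001,"tz":0,"grip":1},{"rx":0,"ry":0,"rz":0,"tx":0,"ty":-0.001,"tz":0,"grip":1},{"rx":0,"ry":0,"rz":0,"tx":0,"ty":-0.001,"tz":0,"grip":1},{"rx":0,"ry":0,"rz":0,"tx":0,"ty":-0.001,"tz":0,"grip":1},{"rx":0,"ry":0,"rz":0,"tx":0,"ty":-0.001,"tz":0,"grip":1},{"rx":0,"ry":0,"rz":0,"tx":0,"ty":-0.0005,"tz":0,"grip":1},{"rx":0,"ry":0,"rz":0,"tx":0,"ty":0,"tz":0,"grip":1}]' 55 >/dev/null; python3 go.py 0.501 0.203 0.1172 -0.024
```

```text
t 25.8 pos [0.518  0.2013 0.1177] yaw -0.0239 tilt [ 0. -0.]
shift tool [ 0.0013 -0.017   0.0005] rz 0.0001 F [ 0.39 -0.47 -1.91] T [ 0.033 -0.146 -0.001] w 21.5 gf 55.0
t 26.8 pos [0.5115 0.2015 0.1177] yaw -0.024 tilt [-0.0001 -0.0001]
shift tool [ 0.0013 -0.0106  0.0005] rz 0.0 F [ 0.58  0.02 -1.8 ] T [-0.007 -0.089  0.018] w 21.8 gf 55.0
```

```bash
python3 -m creep '[{"rx":0,"ry":0,"rz":0,"tx":0,"ty":-0.0006,"tz":0,"grip":1},{"rx":0,"ry":0,"rz":0,"tx":0,"ty":-0.0006,"tz":0,"grip":1},{"rx":0,"ry":0,"rz":0,"tx":0,"ty":-0.0006,"tz":0,"grip":1},{"rx":0,"ry":0,"rz":0,"tx":0,"ty":-0.0006,"tz":0,"grip":1},{"rx":0,"ry":0,"rz":0,"tx":0,"ty":-0.0006,"tz":0,"grip":1},{"rx":0,"ry":0,"rz":0,"tx":0,"ty":-0.0004,"tz":0,"grip":1},{"rx":0,"ry":0,"rz":0,"tx":0,"ty":-0.0004,"tz":0,"grip":1},{"rx":0,"ry":0,"rz":0,"tx":0,"ty":0,"tz":0,"grip":1}]' 55 >/dev/null; python3 go.py 0.501 0.203 0.1172 -0.024
```

```text
t 27.8 pos [0.5078 0.2016 0.1177] yaw -0.024 tilt [-0.  0.]
shift tool [ 0.0013 -0.0068  0.0005] rz 0.0 F [ 0.94 -0.35 -1.16] T [ 0.01  -0.087  0.038] w 21.7 gf 55.0
```

```bash
python3 - <<'E'
from h import *
s=state(); print(s["wrist_force"])
E
```

```text
[ 0.93840143 -0.35384489 -1.15799305]
```

```bash
python3 -m creep '[{"rx":0,"ry":0,"rz":0,"tx":0,"ty":-0.0004,"tz":0,"grip":1},{"rx":0,"ry":0,"rz":0,"tx":0,"ty":-0.0004,"tz":0,"grip":1},{"rx":0,"ry":0,"rz":0,"tx":0,"ty":-0.0004,"tz":0,"grip":1},{"rx":0,"ry":0,"rz":0,"tx":0,"ty":-0.0003,"tz":0,"grip":1},{"rx":0,"ry":0,"rz":0,"tx":0,"ty":-0.0003,"tz":0,"grip":1},{"rx":0,"ry":0,"rz":0,"tx":0,"ty":-0.0002,"tz":0,"grip":1},{"rx":0,"ry":0,"rz":0,"tx":0,"ty":0,"tz":0,"grip":1},{"rx":0,"ry":0,"rz":0,"tx":0,"ty":0,"tz":0,"grip":1}]' 55 >/dev/null; python3 go.py 0.501 0.203 0.1172 -0.024
```

```text
t 28.8 pos [0.5058 0.2016 0.1177] yaw -0.024 tilt [-0.     -0.0001]
shift tool [ 0.0013 -0.0048  0.0005] rz 0.0 F [ 1.21  0.45 -1.13] T [-0.02  -0.188 -0.009] w 21.6 gf 55.0
```

```bash
python3 -m creep '[{"rx":0,"ry":0,"rz":0,"tx":0,"ty":-0.0004,"tz":0,"grip":1},{"rx":0,"ry":0,"rz":0,"tx":0,"ty":-0.0004,"tz":0,"grip":1},{"rx":0,"ry":0,"rz":0,"tx":0,"ty":-0.0004,"tz":0,"grip":1},{"rx":0,"ry":0,"rz":0,"tx":0,"ty":-0.0003,"tz":0,"grip":1},{"rx":0,"ry":0,"rz":0,"tx":0,"ty":-0.0003,"tz":0,"grip":1},{"rx":0,"ry":0,"rz":0,"tx":0,"ty":-0.0002,"tz":0,"grip":1},{"rx":0,"ry":0,"rz":0,"tx":0,"ty":0,"tz":0,"grip":1},{"rx":0,"ry":0,"rz":0,"tx":0,"ty":0,"tz":0,"grip":1}]' 55 >/dev/null; python3 go.py 0.501 0.203 0.1172 -0.024
```

```text
t 29.8 pos [0.5038 0.2017 0.1177] yaw -0.0239 tilt [-0.0001 -0.    ]
shift tool [ 0.0013 -0.0028  0.0005] rz 0.0001 F [ 0.81  0.35 -1.69] T [-0.028 -0.175 -0.036] w 21.7 gf 55.0
```

```bash
python3 -m creep '[{"rx":0,"ry":0,"rz":0,"tx":0,"ty":-0.0003,"tz":0,"grip":1},{"rx":0,"ry":0,"rz":0,"tx":0,"ty":-0.0003,"tz":0,"grip":1},{"rx":0,"ry":0,"rz":0,"tx":0,"ty":-0.0003,"tz":0,"grip":1},{"rx":0,"ry":0,"rz":0,"tx":0,"ty":-0.0003,"tz":0,"grip":1},{"rx":0,"ry":0,"rz":0,"tx":0,"ty":-0.0002,"tz":0,"grip":1},{"rx":0,"ry":0,"rz":0,"tx":0,"ty":-0.0002,"tz":0,"grip":1},{"rx":0,"ry":0,"rz":0,"tx":0,"ty":0,"tz":0,"grip":1},{"rx":0,"ry":0,"rz":0,"tx":0,"ty":0,"tz":0,"grip":1}]' 55 >/dev/null; python3 go.py 0.501 0.203 0.1172 -0.024
```

```text
t 30.8 pos [0.5022 0.2017 0.1177] yaw -0.024 tilt [-0.0001 -0.    ]
shift tool [ 0.0013 -0.0012  0.0005] rz -0.0 F [ 0.12 -0.32 -1.79] T [-0.01  -0.215  0.031] w 22.0 gf 55.0
```

```bash
python3 -m creep '[{"rx":0,"ry":0,"rz":0,"tx":0,"ty":-0.0003,"tz":0,"grip":1},{"rx":0,"ry":0,"rz":0,"tx":0,"ty":-0.0003,"tz":0,"grip":1},{"rx":0,"ry":0,"rz":0,"tx":0,"ty":-0.0003,"tz":0,"grip":1},{"rx":0,"ry":0,"rz":0,"tx":0,"ty":-0.0002,"tz":0,"grip":1},{"rx":0,"ry":0,"rz":0,"tx":0,"ty":-0.0002,"tz":0,"grip":1},{"rx":0,"ry":0,"rz":0,"tx":0,"ty":-0.0002,"tz":0,"grip":1},{"rx":0,"ry":0,"rz":0,"tx":0,"ty":0,"tz":0,"grip":1},{"rx":0,"ry":0,"rz":0,"tx":0,"ty":0,"tz":0,"grip":1}]' 55 >/dev/null; python3 go.py 0.501 0.203 0.1172 -0.024
```

```text
t 31.8 pos [0.501  0.2017 0.1178] yaw -0.024 tilt [0.0006 0.0001]
shift tool [ 0.0013 -0.0001  0.0006] rz -0.0 F [ 1.38 -0.12 -1.92] T [-0.038 -0.645  0.062] w 21.9 gf 55.0
```

```bash
python3 -m creep '[{"rx":0,"ry":0,"rz":0,"tx":0,"ty":-0.0003,"tz":0,"grip":1},{"rx":0,"ry":0,"rz":0,"tx":0,"ty":-0.0003,"tz":0,"grip":1},{"rx":0,"ry":0,"rz":0,"tx":0,"ty":-0.0002,"tz":0,"grip":1},{"rx":0,"ry":0,"rz":0,"tx":0,"ty":-0.0002,"tz":0,"grip":1},{"rx":0,"ry":0,"rz":0,"tx":0,"ty":0,"tz":0,"grip":1},{"rx":0,"ry":0,"rz":0,"tx":0,"ty":0,"tz":0,"grip":1},{"rx":0,"ry":0,"rz":0,"tx":0,"ty":0,"tz":0,"grip":1},{"rx":0,"ry":0,"rz":0,"tx":0,"ty":0,"tz":0,"grip":1}]' 55 >/dev/null; python3 go.py 0.501 0.203 0.1172 -0.024
```

```text
t 32.8 pos [0.5008 0.2017 0.1181] yaw -0.0242 tilt [0.002  0.0004]
shift tool [0.0013 0.0002 0.0009] rz -0.0002 F [ 5.92  0.4  -2.45] T [-0.126 -1.544  0.088] w 22.2 gf 55.0
```

```bash
python3 -m creep '[{"rx":0,"ry":0,"rz":0,"tx":0,"ty":-0.0002,"tz":0,"grip":1},{"rx":0,"ry":0,"rz":0,"tx":0,"ty":0,"tz":0,"grip":1},{"rx":0,"ry":0,"rz":0,"tx":0,"ty":0,"tz":0,"grip":1},{"rx":0,"ry":0,"rz":0,"tx":0,"ty":0,"tz":0,"grip":1},{"rx":0,"ry":0,"rz":0,"tx":0,"ty":0,"tz":0,"grip":1},{"rx":0,"ry":0,"rz":0,"tx":0,"ty":0.003,"tz":0,"grip":1},{"rx":0,"ry":0,"rz":0,"tx":0,"ty":0.009,"tz":0,"grip":1},{"rx":0,"ry":0,"rz":0,"tx":0,"ty":0.005,"tz":-0.02,"grip":1}]' 55 >/dev/null; python3 go.py 0.5516 -0.2213 0.2272 -0.082
python3 -m creep '[{"rx":0,"ry":0,"rz":0.058,"tx":0,"ty":0.01,"tz":-0.04,"grip":1},{"rx":0,"ry":0,"rz":0,"tx":-0.02,"ty":0,"tz":-0.04,"grip":1},{"rx":0,"ry":0,"rz":0,"tx":-0.055,"ty":0,"tz":0,"grip":1},{"rx":0,"ry":0,"rz":0,"tx":-0.055,"ty":0,"tz":0,"grip":1},{"rx":0,"ry":0,"rz":0,"tx":-0.055,"ty":0,"tz":0,"grip":1},{"rx":0,"ry":0,"rz":0,"tx":-0.055,"ty":0,"tz":0,"grip":1},{"rx":0,"ry":0,"rz":0,"tx":-0.055,"ty":0,"tz":0,"grip":1},{"rx":0,"ry":0,"rz":0,"tx":-0.055,"ty":0,"tz":0,"grip":1}]' 55 >/dev/null; python3 go.py 0.5516 -0.2213 0.2272 -0.082
python3 - <<'E'
from h import *
f=grab_frame("top");g=grab_frame("side")
c=np.hstack([cv2.resize(f["pixels"][170:270,205:355],(450,300),interpolation=cv2.INTER_CUBIC),cv2.resize(g["pixels"][190:310,220:360],(350,300),interpolation=cv2.INTER_CUBIC)])
cv2.imwrite("pics/c10.png",c[:,:,::-1])
for fr in(f,g):
    m,h=bars(fr); n,l,st,ce=cv2.connectedComponentsWithStats(m)
    for i in range(1,n):
        q=cast(fr,ce[i],.015)[0]
        if st[i,4]>15 and q[0]<.65: print(st[i],q.round(3))
E
```

```text
t 33.8 pos [0.5154 0.2007 0.1363] yaw -0.024 tilt [-0.0045 -0.0012]
shift tool [-0.4211  0.0459 -0.0905] rz 0.058 F [-0.19  0.6  -0.29] T [-0.012 -0.121 -0.041] w 21.7 gf 55.0
t 34.8 pos [ 0.4972 -0.1492  0.2176] yaw -0.0818 tilt [-0.0009  0.0008]
shift tool [-0.0674  0.0601 -0.0097] rz 0.0002 F [ 1.07 -0.2  -1.63] T [-0.061 -0.149  0.005] w 21.7 gf 55.0
[300 233  36  16 352] [ 0.494 -0.01   0.015]
[219 243  41  11 405] [0.48  0.202 0.015]
[333 218  30  20 260] [ 0.493 -0.004  0.015]
[275 256  39  27 344] [0.48  0.207 0.015]
```

View pics/c10.png

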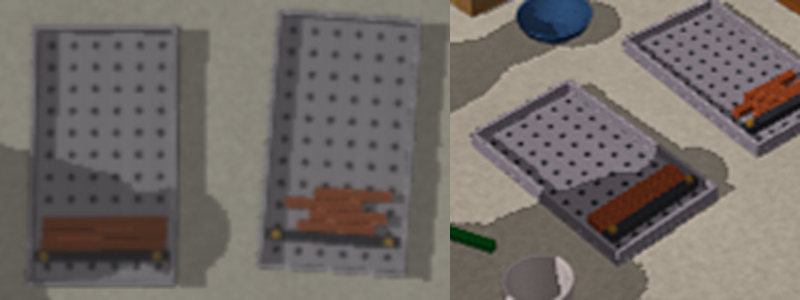

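Both rows are tight against their stops. Now the rake goes back to the pose recorded at the stand.

```bash
python3 -m creep '[{"rx":0,"ry":0,"rz":0,"tx":-0.03,"ty":0.03,"tz":-0.0097,"grip":1},{"rx":0,"ry":0,"rz":0,"tx":-0.03,"ty":0.025,"tz":0,"grip":1},{"rx":0,"ry":0,"rz":0,"tx":-0.007,"ty":0.005,"tz":0,"grip":1},{"rx":0,"ry":0,"rz":0,"tx":0,"ty":0,"tz":0,"grip":1},{"rx":0,"ry":0,"rz":0,"tx":0,"ty":0,"tz":0,"grip":1},{"rx":0,"ry":0,"rz":0,"tx":0,"ty":0,"tz":0,"grip":1},{"rx":0,"ry":0,"rz":0,"tx":0,"ty":0,"tz":0,"grip":1},{"rx":0,"ry":0,"rz":0,"tx":0,"ty":0,"tz":0,"grip":1}]' 55 >/dev/null; python3 go.py 0.5516 -0.2213 0.1172 -0.082
```

```text
t 35.9 pos [ 0.5521 -0.2192  0.2276] yaw -0.0817 tilt [ 0.0001 -0.0002]
shift tool [-0.0021 -0.0003  0.1104] rz 0.0003 F [ 0.04 -0.21 -1.43] T [-0.052 -0.102 -0.006] w 21.9 gf 55.0
```

```bash
python3 -m creep '[{"rx":0,"ry":0,"rz":0,"tx":-0.002,"ty":-0.0003,"tz":0.02,"grip":1},{"rx":0,"ry":0,"rz":0,"tx":0,"ty":0,"tz":0.03,"grip":1},{"rx":0,"ry":0,"rz":0,"tx":0,"ty":0,"tz":0.02,"grip":1},{"rx":0,"ry":0,"rz":0,"tx":0,"ty":0,"tz":0.01,"grip":1},{"rx":0,"ry":0,"rz":0,"tx":0,"ty":0,"tz":0.005,"grip":1},{"rx":0,"ry":0,"rz":0,"tx":0,"ty":0,"tz":0,"grip":1},{"rx":0,"ry":0,"rz":0,"tx":0,"ty":0,"tz":0,"grip":1},{"rx":0,"ry":0,"rz":0,"tx":0,"ty":0,"tz":0,"grip":1}]' 55 >/dev/null; python3 go.py 0.5516 -0.2213 0.1172 -0.082
python3 -m creep '[{"rx":0,"ry":0,"rz":0,"tx":0,"ty":0,"tz":0.005,"grip":1},{"rx":0,"ry":0,"rz":0,"tx":0,"ty":0,"tz":0.005,"grip":1},{"rx":0,"ry":0,"rz":0,"tx":0,"ty":0,"tz":0.004,"grip":1},{"rx":0,"ry":0,"rz":0,"tx":0,"ty":0,"tz":0.004,"grip":1},{"rx":0,"ry":0,"rz":0,"tx":0,"ty":0,"tz":0.004,"grip":1},{"rx":0,"ry":0,"rz":0,"tx":0,"ty":0,"tz":0.003,"grip":1},{"rx":0,"ry":0,"rz":0,"tx":0,"ty":0,"tz":0,"grip":1},{"rx":0,"ry":0,"rz":0,"tx":0,"ty":0,"tz":0,"grip":1}]' 55 >/dev/null; python3 go.py 0.5516 -0.2213 0.1172 -0.082
```

```text
t 36.9 pos [ 0.5521 -0.2216  0.1431] yaw -0.0821 tilt [ 0.0011 -0.0006]
shift tool [ 0.0002 -0.0006  0.0259] rz -0.0001 F [-0.18  0.77 -1.52] T [ 0.019 -0.076 -0.028] w 21.6 gf 55.0
t 37.9 pos [ 0.5517 -0.2214  0.1174] yaw -0.0819 tilt [ 0.0001 -0.    ]
shift tool [ 0.0001 -0.0001  0.0002] rz 0.0001 F [ 0.93  1.02 -1.32] T [-0.048 -0.126  0.009] w 21.9 gf 55.0
```

```bash
python3 -m creep '[{"rx":0,"ry":0,"rz":0,"tx":0,"ty":0,"tz":0.0003,"grip":1},{"rx":0,"ry":0,"rz":0,"tx":0,"ty":0,"tz":0,"grip":0.6},{"rx":0,"ry":0,"rz":0,"tx":0,"ty":0,"tz":0,"grip":0.4},{"rx":0,"ry":0,"rz":0,"tx":0,"ty":0,"tz":0,"grip":0.3},{"rx":0,"ry":0,"rz":0,"tx":0,"ty":0,"tz":0,"grip":0.3},{"rx":0,"ry":0,"rz":0,"tx":0,"ty":0,"tz":0,"grip":0.3},{"rx":0,"ry":0,"rz":0,"tx":0,"ty":0,"tz":0,"grip":0.3},{"rx":0,"ry":0,"rz":0,"tx":0,"ty":0,"tz":0,"grip":0.3}]' >/dev/null; python3 go.py 0.5516 -0.2213 0.1172 -0.082
python3 -m creep '[{"rx":0,"ry":0,"rz":0,"tx":0,"ty":0,"tz":-0.02,"grip":0.3},{"rx":0,"ry":0,"rz":0,"tx":0,"ty":0,"tz":-0.04,"grip":0.3},{"rx":0,"ry":0,"rz":0,"tx":0,"ty":0,"tz":-0.05,"grip":0.3},{"rx":0,"ry":0,"rz":0,"tx":0,"ty":0,"tz":-0.04,"grip":0.3},{"rx":0,"ry":0,"rz":0,"tx":0,"ty":0,"tz":0,"grip":0.3},{"rx":0,"ry":0,"rz":0,"tx":0,"ty":0,"tz":0,"grip":0.3},{"rx":0,"ry":0,"rz":0,"tx":0,"ty":0,"tz":0,"grip":0.3},{"rx":0,"ry":0,"rz":0,"tx":0,"ty":0,"tz":0,"grip":0.3}]' >/dev/null; python3 go.py 0.5516 -0.2213 0.1172 -0.082
python3 - <<'E'
from h import *
g=grab_frame("side"); a=cv2.imread("pics/side0.png")[:,:,::-1]
d=np.abs(g["pixels"][155:215,345:420].astype(int)-a[155:215,345:420]).max(2)
print("changed px vs start around the stand:",(d>60).sum(), "of",d.size)
im=g["pixels"].astype(int)
for n,i in(("start",a.astype(int)),("now",im)):
    w=i[150:190,375:400]; m=(w.max(2)<110)&(w[:,:,0]>w[:,:,2]*1.8); ys,xs=np.nonzero(m); print(n,m.sum(),xs.mean()+375,ys.mean()+150,ys.min()+150)
E
```

```text
t 38.9 pos [ 0.5517 -0.2214  0.1171] yaw -0.082 tilt [-0.  0.]
shift tool [ 0.0001 -0.0001 -0.0001] rz 0.0 F [ 0.55 -1.01  0.17] T [-0.045 -0.079  0.004] w 64.4 gf 0.0
t 39.9 pos [ 0.5512 -0.2212  0.2661] yaw -0.0818 tilt [-0.0016  0.001 ]
shift tool [-0.0002  0.0007  0.1489] rz 0.0002 F [0.47 0.65 0.26] T [ 0.02  -0.088  0.038] w 64.5 gf 0.0
changed px vs start around the stand: 0 of 4500
start 512 385.365234375 176.953125 159
now 499 385.57715430861725 177.08617234468937 159
```

The stand area matches the starting image (0 of 4500 pixels changed), so the rake is upright in its slot.

```bash
python3 -c "
from cell import *
print(job_done())"
```

```text
the job is handed in; nothing more can be done
None
```

I raked both trays' bars into tight rows against their stops, pressed each row at about 6 N, put the rake back upright in its stand and let go, then handed the job in at about 40 s; no verdict was returned.

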